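# Turn and stack the parts totes on the kit tray

### The job

Two of the three parts totes have been dropped one inside the other the same way round. Build all three into one stack standing in the kit tray, each turned end for end from the one below so that it stands on that tote's shoulders instead of nesting, with the tote whose isolator sticks up above its rim on top. Keep every part in its own tote, and leave the spray can, carton, switch box and screwdriver where they are.

Things in the scene. Friction and masses are not known exactly. Their poses are not given: they have to be found in the camera images.
- tote_strip: Blue stack-nest tote (all 3 alike) 172 x 68 x 64 high, 0.3-0.5 kg full. Origin: underside centre; x lengthwise, z up. Rim lip z 54-64: upright long faces at y +-34, to grip across mid-length from outside. Walls taper to 150 x 45 at the 3 mm floor. Holds the terminal strip. Starts on the bench facing any way, tote_contactor nested in it.
- tote_contactor: Tote like tote_strip; holds the contactor. Starts nested in tote_strip the same way round, rim 32 mm above the lower rim; lifts straight out. Shoulders: flat tops (12 mm long, z 54, 10 below the rim) of 2 columns inside each long wall, at x +60 and -34; outside, each column is a groove open at the bottom.
- tote_isolator: Tote like tote_strip; holds the rotary isolator, whose handle stands 17 mm above the rim (z 81). Starts alone on the bench, facing any way. Any tote set on another the SAME way round nests (origin 32 mm above the lower one's); turned half round, origins in line, it enters the rim with 4 mm play all round and stands on the shoulders: 54 mm above.
- strip_tote_front (a point): On tote_strip: middle of its +x end at rim height (x 86, z 64). On every tote the +x end has the facing mark: a pick opening 32 wide cut down from the rim to z 38, above a blank label card; the -x end wall is whole.
- strip: Terminal strip, loose in tote_strip: grey terminals on a short steel rail, 62 x 34 x 26 high. Origin: centre of its underside, about 13 mm towards +x of the tote's origin, on the tote's floor.
- contactor: White contactor block, loose in tote_contactor: 60 x 34 x 27 high. Origin: centre of its underside, about 13 mm towards +x of the tote's origin.
- isolator: White rotary isolator with a black bar handle, loose in tote_isolator: 60 x 34 x 78 high. Origin: centre of its underside, about 13 mm towards +x of the tote's origin.
- kit_tray: Shallow steel tray fixed to the bench, 210 (x) x 120 (y) outside, 2 mm walls 15 high, black rubber floor 3 mm above the bench. Origin: centre of its underside. A tote fits flat on its floor lengthwise, either way round.
- spray_can: Upright spray can, 54 dia x 160 high, red cap. Origin: centre of its underside. Bystander, stands between two of the three places where totes and tray stand.
- carton: Upright cardboard carton, 58 x 52 x 125 high. Origin: centre of its underside. Bystander, stands between two of the three places where totes and tray stand.
- switch_box: Grey surface switch box on its back, 100 x 100 plus bosses (124 over them along x), 88 high over the red handle. Origin: centre of its underside. Bystander.
- screwdriver: Screwdriver lying on the bench, 200 long along its x axis, handle to -x, 30 high at most. Origin: on the bench, mid-length. Bystander.
Not all that is in view belongs to the job. What is shaped like the contactor but brown or green is not meant.

How it is judged:
On the way, in this order (a step that is already met when the one before it is completed fails the run):
1. the terminal-strip tote or the contactor tote stands flat in the kit tray, let go (((horizontal distance between tote_strip and kit_tray below 0.06 m and z of tote_strip in the frame of kit_tray below 0.007 m and angle between tote_strip's own z axis and vertical below 0.04 rad and contact force between the fingers and tote_strip below 0.2 N) or (horizontal distance between tote_contactor and kit_tray below 0.06 m and z of tote_contactor in the frame of kit_tray below 0.007 m and angle between tote_contactor's own z axis and vertical below 0.04 rad and contact force between the fingers and tote_contactor below 0.2 N))), for 0.2 s.
2. the other of these two stands on its shoulders, let go (((horizontal distance between tote_strip and kit_tray below 0.06 m and z of tote_strip in the frame of kit_tray below 0.007 m and angle between each of tote_strip, tote_contactor's own z axis and vertical below 0.04 rad and horizontal distance between tote_contactor and tote_strip below 0.01 m and z of tote_contactor in the frame of tote_strip between 0.05 and 0.058 m and contact force between the fingers and tote_contactor below 0.2 N) or (horizontal distance between tote_contactor and kit_tray below 0.06 m and z of tote_contactor in the frame of kit_tray below 0.007 m and angle between each of tote_contactor, tote_strip's own z axis and vertical below 0.04 rad and horizontal distance between tote_strip and tote_contactor below 0.01 m and z of tote_strip in the frame of tote_contactor between 0.05 and 0.058 m and contact force between the fingers and tote_strip below 0.2 N))), for 0.2 s.
At the end, for the whole second after the job is handed in: Strip or contactor tote flat in the tray (within 60 mm of its centre), the other one on its shoulders, the isolator tote on top: each 50 to 58 mm above the one below, within 10 mm of it sideways, level to 0.04 rad; each part in its tote (origins within 35 mm); at rest, bystanders not shifted (((horizontal distance between tote_strip and kit_tray below 0.06 m and z of tote_strip in the frame of kit_tray below 0.007 m and angle between each of tote_strip, tote_contactor, tote_isolator's own z axis and vertical below 0.04 rad and horizontal distance between tote_contactor and tote_strip below 0.01 m and z of tote_contactor in the frame of tote_strip between 0.05 and 0.058 m and horizontal distance between tote_isolator and tote_contactor below 0.01 m and z of tote_isolator in the frame of tote_contactor between 0.05 and 0.058 m) or (horizontal distance between tote_contactor and kit_tray below 0.06 m and z of tote_contactor in the frame of kit_tray below 0.007 m and angle between each of tote_contactor, tote_strip, tote_isolator's own z axis and vertical below 0.04 rad and horizontal distance between tote_strip and tote_contactor below 0.01 m and z of tote_strip in the frame of tote_contactor between 0.05 and 0.058 m and horizontal distance between tote_isolator and tote_strip below 0.01 m and z of tote_isolator in the frame of tote_strip between 0.05 and 0.058 m)) and distance between strip and tote_strip below 0.035 m and distance between contactor and tote_contactor below 0.035 m and distance between isolator and tote_isolator below 0.035 m and linear speed of each of tote_strip, tote_contactor, tote_isolator below 0.02 m/s); the robot touches nothing.
It fails at once if the spray can is shifted or knocked over (moved more than 30 mm or tipped) (distance of spray_can from where it was at the start of the episode above 0.03 m or angle between spray_can's own z axis and vertical above 0.4 rad).
It fails at once if the carton is shifted or knocked over (moved more than 30 mm or tipped) (distance of carton from where it was at the start of the episode above 0.03 m or angle between carton's own z axis and vertical above 0.4 rad).
It fails at once if the switch box is shifted or knocked over (moved more than 30 mm or tipped) (distance of switch_box from where it was at the start of the episode above 0.03 m or angle between switch_box's own z axis and vertical above 0.4 rad).
It fails at once if the screwdriver is shifted or knocked over (moved more than 30 mm or tipped) (distance of screwdriver from where it was at the start of the episode above 0.03 m).
It also fails if it takes over 67 s, if anything falls off the work surface, if the arm or the gripper's body presses on something with over 40 N, if the wrist force passes 120 N, or if a joint passes its speed limit or range.

### The arm

A 6-joint arm with a two-finger parallel gripper is mounted at the origin on the work surface. World frame = base frame: x ahead of the robot, y to its left, z up, the work surface at z = 0. Lengths are in m, angles in rad, forces in N, time in s.
With the tool pointing down it reaches from about 0.35 to 0.85 m from the base axis. Payload 8.1 kg.
Tool frame: the origin (TCP) lies at the very end of the fingers, on their centre line; the grasp point (between the pads) lies 19 mm behind it; x points along the fingers, y is the direction in which the jaws open and shut, and the axes are right-handed (so a half turn about x gives the same grasp; the last joint's range is limited). The gripper opens to 93 mm and grips with 3 to 60 N. Pads are 15 mm wide; open, the fingers measure 128 mm over their backs; the gripper's body (75 mm by 188 mm) begins 65 mm behind the grasp point.
Start: joints at [-1.346, 0.13, 1.488, -0, 1.523, -0.085], TCP at [0.183, -0.571, 0.219] pointing down, gripper open.
Joint ranges: [-2.96, 2.96], [-0.89, 2.26], [0.02, 2.5], [-1.34, 4.48], [0, 2.73], [-2.66, 2.66]. Speed limits (rad/s): [2.39, 2.39, 2.79, 3.14, 3.14, 3.14].

### API

Orientations are given as a unit quaternion [w, x, y, z].
In Python, from cell import r gives the robot as it stands. The module is installed in compiled form; this text tells all that it offers.
- The arm moves only by the shell command python3 -m handwheel 'ROWS' [FORCE]. ROWS is JSON, a list of rows, each a list of 7 numbers: the finger opening in m, from 0 to 0.093, then the shift along the tool's x, y, z in m, then the turn, a rotation vector about the tool's x, y, z in degrees. In form: [[jaw, x, y, z, ax, ay, az], ...]. A call has 1 to 12 rows; each row shifts and turns the commanded pose from where the row before left it, along the tool's axes as they then stand; what a row does not reach is not made up. A row lasts 1/8 s, in which the tool goes at most 62.5 mm and 10.7 degrees, less where a joint would pass 70% of its speed; a pose out of reach is approached as far as the arm can. A call with a gripper value outside its range is refused whole. The fingers move at their own pace and stop on an object; FORCE is the grip in N (left out, the last holds). Time passes only in rows, so rows that do not move let the fingers close. It gives the time, the measured TCP pose, the force and the opening at its end, in the units of the state.
- r.get_state(): the state, without advancing time (a new reading comes with each control period).
- r.get_image(name): name is "scene" or "top" or "wrist"; returns a dict with "image" (400x640x3 uint8, red, green, blue), "fx", "fy", "cx", "cy" (pixels), "k1" (the pictures are not rectified: a ray, as slopes to the right and down, at radius r is drawn at 1 + k1 r^2 times it, then the intrinsics apply), "rvec" (rotation vector, rad) and "tvec" (3), from world to camera coordinates, as OpenCV has them. Camera axes: x right, y down, z forward; pixel columns grow to the right and rows downward; lengths in m; the calibration is good to about 2 mm. A picture is of the moment at which its call begins. There is no depth.
- r.job_done(): hands the job in, once; it reports no verdict.
Trained networks look in a picture, given as the dict that the camera call returned (one of the last four; its "shot" number tells which), for a name from the list of things; names that differ only in an ending like _2 or _b are one class to them, and where a whole thing is asked for, a point or a joint stands for the part that bears it (a point fixed in the world has none). Each returns a list of dicts, best first, with "conf" (0 to 1); they miss things now and then, are a little off and sometimes report something else, mostly with a low value. They report only what shows in the picture. A call takes as long as a camera call. They do not tell look-alikes from the thing itself.
- r.silhouettes(query, picture): "pixels" (400x640 bool, what is visible of it) and "xy" ([column, row] in pixels, amid what is visible of it).
- r.spot_point(query, picture): "xy" ([column, row] in pixels: a listed point, or the origin of a listed thing).
The state is a dict: "time_s": time; "q": joint angles; "joint_velocities": joint speeds; "joint_efforts": joint torques, N m; "eef_pos": TCP position; "tool_rot": TCP orientation; "force": force on the tool from outside, world axes, zero at the start; "wrist_torque": the same for the moment, N m; "gripper_width": finger opening in m.
Only numpy, scipy, OpenCV 4.12 (cv2) and the standard library are available. Lean on these libraries where they do the work, as an engineer would, in place of code of your own. Each camera call takes 0.05 s, during which the arm holds its last target.

## Working session

There is one attempt and no reset: what is moved stays moved. The work goes in short steps, Python scripts to look and compute and a shell command to move; the robot and the scene stay as the last step left them, time stands still between calls to the robot, and variables do not carry over. Pictures are saved under pics/ and viewed, and the job is handed in when it is done.

```bash
mkdir -p pics; ls
python3 - <<'E'
from cell import r
import cv2
s=r.get_state(); print(s)
for n in ("scene","top","wrist"):
    p=r.get_image(n); cv2.imwrite(f"pics/{n}0.png",p["image"][:,:,::-1]); print(n,{k:v for k,v in p.items() if k!="image"})
E
```

```text
pics
{'time_s': 0.0, 'q': array([-1.34640369e+00,  1.31128099e-01,  1.48925227e+00,  2.59008227e-06,
        1.52300132e+00, -8.54509301e-02]), 'joint_velocities': array([ 0.00035896, -0.00033449,  0.00055851,  0.00125833,  0.00105567,
       -0.00052927]), 'joint_efforts': array([ 7.86530236e-04, -5.59852159e+01, -4.91748583e+01,  7.65565876e-02,
        3.52286675e-02, -1.46019029e-04]), 'eef_pos': array([ 0.18281449, -0.57088584,  0.21762203]), 'tool_rot': array([-0.10847743, -0.69859492, -0.10973954,  0.69868091]), 'force': array([ 0.39048665, -0.44543588,  0.27073313]), 'wrist_torque': array([-0.03635256, -0.00497502,  0.00349397]), 'gripper_width': 0.09328395340624046}
scene {'fx': 422.98143611438087, 'fy': 422.98143611438087, 'cx': 319.71427223449774, 'cy': 191.65013993858733, 'k1': -0.044225601479164114, 'rvec': array([ 2.34474542,  0.73630791, -0.27688421]), 'tvec': array([-0.47451407, -0.1754491 ,  1.23799738]), 'shot': 1}
top {'fx': 481.9449188129935, 'fy': 481.9449188129935, 'cx': 312.9370766311889, 'cy': 191.78262495179266, 'k1': 0.02515174921543839, 'rvec': array([ 2.17721087, -2.12567397,  0.13515298]), 'tvec': array([0.03774109, 0.54722182, 1.22957845]), 'shot': 2}
wrist {'fx': 348.44695722795467, 'fy': 348.44695722795467, 'cx': 318.4546560344624, 'cy': 206.29676398218083, 'k1': -0.03623570074006578, 'rvec': array([-2.36954047,  1.7291264 ,  0.21770787]), 'tvec': array([-0.59892602, -0.02917594,  0.38980619]), 'shot': 3}
```

View pics/scene0.png

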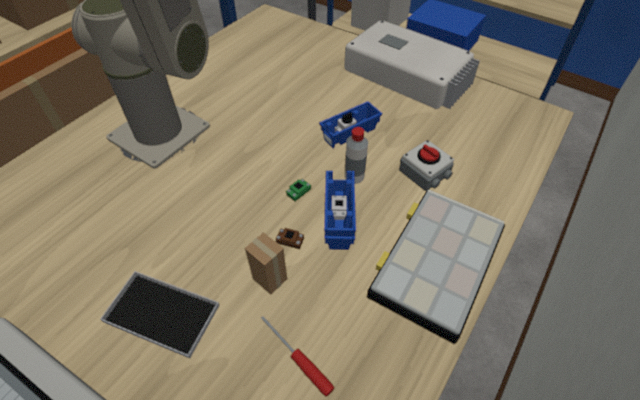

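View pics/top0.png

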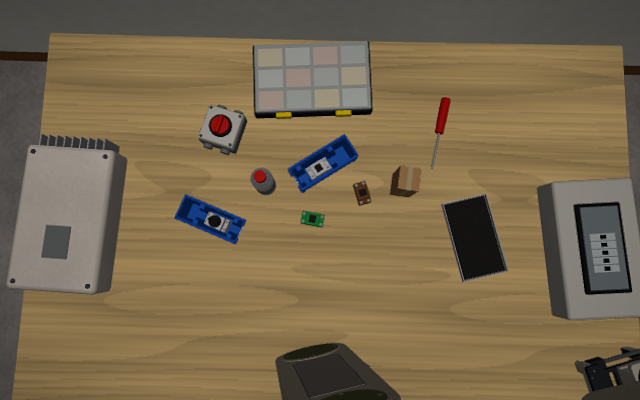

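View pics/wrist0.png

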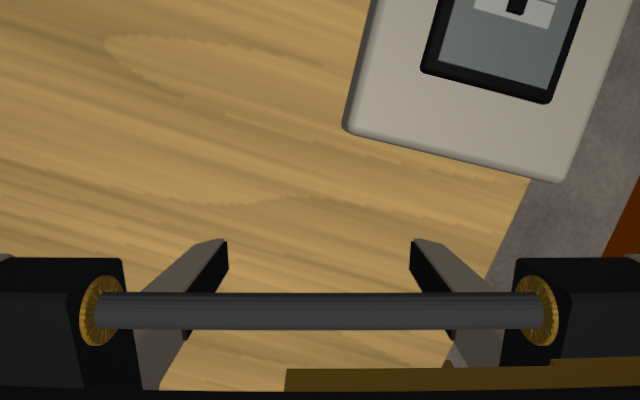

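```bash
cat > h.py <<'E'
from cell import r
import numpy as np, cv2
from scipy.spatial.transform import Rotation as R
from scipy.optimize import least_squares
def cam(p):
    M=cv2.Rodrigues(np.array(p["rvec"]))[0]; return M,np.array(p["tvec"])
def ray(p,uv):
    uv=np.atleast_2d(np.array(uv,float)); d=np.c_[(uv[:,0]-p["cx"])/p["fx"],(uv[:,1]-p["cy"])/p["fy"]]
    u=d.copy()
    for _ in range(20): u=d/(1+p["k1"]*(u**2).sum(1,keepdims=True))
    M,t=cam(p); return -M.T@t, np.c_[u,np.ones(len(u))]@M
def atz(p,uv,z):
    o,d=ray(p,uv); return o+d*((z-o[2])/d[:,2])[:,None]
def proj(p,X):
    M,t=cam(p); X=np.atleast_2d(X)@M.T+t; u=X[:,:2]/X[:,2:]
    u=u*(1+p["k1"]*(u**2).sum(1,keepdims=True)); return u*[p["fx"],p["fy"]]+[p["cx"],p["cy"]]
def save(n,im): cv2.imwrite("pics/"+n+".png",im[:,:,::-1])
def toolR(s): 
    q=s["tool_rot"]; return R.from_quat([q[1],q[2],q[3],q[0]]).as_matrix()
E
python3 - <<'E'
from h import *
for c in ("top","scene"):
    p=r.get_image(c)
    for n,z in [("tote_strip",0),("tote_contactor",.032),("tote_isolator",0),("strip_tote_front",.064),("contactor",.035),("isolator",0.003),("kit_tray",0),("spray_can",0),("carton",0),("switch_box",0),("screwdriver",0)]:
        for d in r.spot_point(n,p)[:3]:
            print(c,n,round(d["conf"],2),np.round(d["xy"],1),np.round(atz(p,d["xy"],z)[0],3))
print(r.get_state()["time_s"])
E
```

```text
top tote_strip 0.6 [321.9 168.6] [0.615 0.028 0.   ]
top tote_contactor 0.81 [321.  165.8] [0.617 0.031 0.032]
top tote_isolator 0.96 [213.8 219.3] [0.47  0.315 0.   ]
top strip_tote_front 0.69 [293.7 178.1] [0.577 0.101 0.064]
top strip_tote_front 0.65 [398.4 181.5] [ 0.574 -0.168  0.064]
top contactor 0.72 [361.  193.3] [ 0.545 -0.075  0.035]
top contactor 0.64 [321.2 167.4] [0.612 0.031 0.035]
top isolator 0.61 [218.1 219.4] [0.47  0.303 0.003]
top isolator 0.32 [436.3 135.9] [ 0.712 -0.282  0.003]
top kit_tray 0.83 [471.5 236. ] [ 0.442 -0.373  0.   ]
top spray_can 0.64 [265.5 184.3] [0.568 0.18  0.   ]
top carton 0.58 [398.6 183.6] [ 0.579 -0.18   0.   ]
top switch_box 0.83 [226.9 131.6] [0.712 0.291 0.   ]
top switch_box 0.34 [470.7 236.9] [ 0.44  -0.371  0.   ]
top screwdriver 0.89 [437.4 134.2] [ 0.718 -0.285  0.   ]
top screwdriver 0.42 [324.1 166.3] [0.621 0.022 0.   ]
scene tote_strip 0.66 [340.  220.6] [0.615 0.034 0.   ]
scene tote_isolator 0.58 [351.4 129.8] [ 0.462  0.33  -0.   ]
scene contactor 0.89 [336.3 209. ] [0.602 0.036 0.035]
scene contactor 0.78 [289.7 241.1] [ 0.567 -0.1    0.035]
scene isolator 0.81 [346.8 134.4] [0.463 0.302 0.003]
scene kit_tray 0.61 [162.6 312.9] [ 0.443 -0.377  0.   ]
scene kit_tray 0.34 [355.1 180.7] [0.577 0.166 0.   ]
scene spray_can 0.83 [355.9 178.2] [ 0.574  0.174 -0.   ]
scene spray_can 0.31 [162.3 310.6] [ 0.438 -0.374  0.   ]
scene carton 0.7 [272.4 280.8] [ 0.583 -0.186  0.   ]
scene switch_box 0.96 [423.1 169.8] [0.706 0.303 0.   ]
scene screwdriver 0.73 [290.2 355.5] [ 0.714 -0.293  0.   ]
1.35
```

Run:
```python
from h import *
p=r.get_image("top"); im=p["image"]
a=cv2.resize(im[120:255,165:365],None,fx=4,fy=4,interpolation=cv2.INTER_CUBIC); save("top_crop",a)
p=r.get_image("scene"); im=p["image"]
a=cv2.resize(im[90:260,290:400],None,fx=3.5,fy=3.5,interpolation=cv2.INTER_CUBIC); save("scene_crop",a)
```

```text
(no output)
```

View pics/top_crop.png

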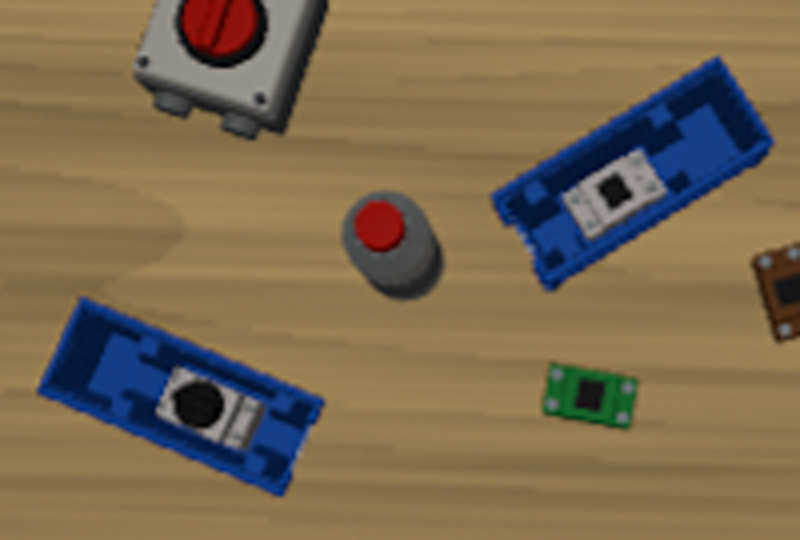

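View pics/scene_crop.png

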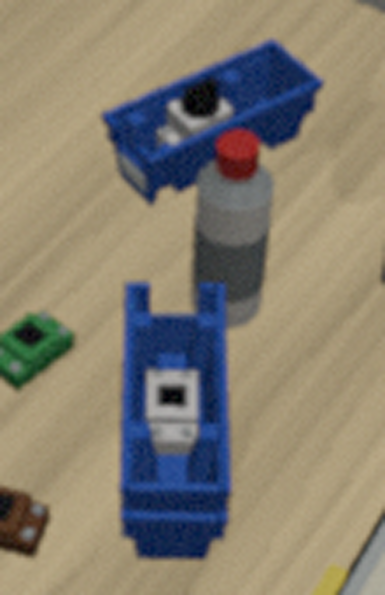

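```bash
cat >> h.py <<'E'
from scipy.optimize import minimize
def box(l,w,z): return [(sx*l/2,sy*w/2,z) for sx in(1,-1) for sy in(1,-1)]
TOTE=np.array(box(.172,.068,.064)+box(.172,.068,.054)+box(.150,.045,0))
PAIR=np.vstack([TOTE,TOTE+[0,0,.032]])
TRAY=np.array(box(.21,.12,.015)+box(.21,.12,0))
def pose(x,pts,z=0):
    c,s=np.cos(x[2]),np.sin(x[2]); return pts@np.array([[c,s,0],[-s,c,0],[0,0,1]])+[x[0],x[1],z]
def bluehull(p,roi,mask=None):
    im=p["image"].astype(int)
    m=((im[...,2]-im[...,0]>30)&(im[...,2]-im[...,1]>15)).astype(np.uint8) if mask is None else mask.astype(np.uint8)
    M=np.zeros_like(m); x0,y0,x1,y1=roi; M[y0:y1,x0:x1]=m[y0:y1,x0:x1]
    n,l,st,_=cv2.connectedComponentsWithStats(M); k=1+np.argmax(st[1:,4]); 
    ys,xs=np.where(l==k); return cv2.convexHull(np.c_[xs,ys].astype(np.float32))
S=8
def hm(h,shape,o):
    M=np.zeros(shape,np.uint8); cv2.fillConvexPoly(M,np.round((h.reshape(-1,2)-o+.5)*S).astype(np.int32),1); return M
def fit(views,pts,x0,z=0):
    data=[]
    for p,h in views:
        h=h.reshape(-1,2); o=h.min(0)-12; sh=tuple(((h.max(0)-o+12)*S).astype(int)[::-1])
        # mask pixels grown by half pixel
        hh=cv2.convexHull(np.vstack([h+d for d in((.4,.4),(-.4,.4),(.4,-.4),(-.4,-.4))]).astype(np.float32))
        data.append((p,o,sh,hm(hh,sh,o)))
    def f(x):
        e=0
        for p,o,sh,m in data:
            H=cv2.convexHull(proj(p,pose(x,pts,z)).astype(np.float32)); e+=(hm(H,sh,o)!=m).sum()/m.sum()
        return e
    best=None
    for dx in(.004,-.004):
        sim=np.array([x0]+[np.add(x0,d) for d in((dx,0,0),(0,dx,0),(0,0,dx*15))])
        q=minimize(f,x0,method="Nelder-Mead",options=dict(initial_simplex=sim,xatol=1e-5,fatol=1e-5,maxiter=400))
        if best is None or q.fun<best.fun: best=q
    return best.x,best.fun
E
python3 - <<'E'
from h import *
t=r.get_image("top"); s=r.get_image("scene")
ht=bluehull(t,(280,125,365,200)); hs=bluehull(s,(315,165,365,255))
it=bluehull(t,(165,185,250,250)); is_=bluehull(s,(310,95,390,150))
x0=[.615,.03,np.arctan2(.101-.031,.577-.617)]
for v in ([(t,ht)],[(s,hs)],[(t,ht),(s,hs)]): 
    x,e=fit(v,PAIR,x0); print("pair",np.round(x,4),np.degrees(x[2]).round(1),round(e,3))
x0=[.468,.32,np.radians(-115)]
for v in ([(t,it)],[(s,is_)],[(t,it),(s,is_)]): 
    x,e=fit(v,TOTE,x0); print("iso",np.round(x,4),np.degrees(x[2]).round(1),round(e,3))
for p in(t,s):
    d=r.silhouettes("kit_tray",p)[0]; ys,xs=np.where(d["pixels"]); print(d["conf"],xs.min(),xs.max(),ys.min(),ys.max())
    h=bluehull(p,(0,0,640,400),d["pixels"])
    x,e=fit([(p,h)],TRAY,[.442,-.373,1.75-np.pi/2+np.pi/2-np.pi]); print("tray",np.round(x,4),np.degrees(x[2]).round(1),round(e,3))
E
```

```text
pair [0.6154 0.0278 2.1484] 123.1 0.014
pair [0.6148 0.0284 2.1516] 123.3 0.036
pair [0.6154 0.028  2.1484] 123.1 0.052
iso [ 0.4677  0.3128 -1.9442] -111.4 0.015
iso [ 0.4678  0.3138 -1.9128] -109.6 0.065
iso [ 0.4678  0.3129 -1.9471] -111.6 0.088
0.93 442 507 194 281
tray [ 0.4397 -0.3766 -2.8958] -165.9 0.034
0.58 100 219 272 356
tray [ 0.4415 -0.3795 -2.882 ] -165.1 0.031
```

Run:
```python
from h import *
s=r.get_state(); M=toolR(s); print(M.round(3)); print("heading tool y",np.degrees(np.arctan2(M[1,1],M[0,1])),"tool z",np.degrees(np.arctan2(M[1,2],M[0,2])), "q1,q6",np.degrees(s["q"][[0,5]]))
p=r.get_image("wrist"); o,_=ray(p,[320,200]); print("wristcam pos in tool",(M.T@(o-s["eef_pos"])).round(3), "cam axes in tool\n",(M.T@cam(p)[0].T).round(3))
```

```text
[[ 0.     0.305 -0.952]
 [ 0.    -0.952 -0.305]
 [-1.    -0.    -0.   ]]
heading tool y -72.24812932235541 tool z -162.2481293383097 q1,q6 [-77.14294396  -4.89484593]
wristcam pos in tool [-0.167 -0.    -0.068] cam axes in tool
 [[-0.    -0.246  0.969]
 [ 1.    -0.     0.   ]
 [-0.     0.969  0.246]]
```

```bash
cat >> h.py <<'E'
def delta(tgt,psi=None):
    """total shift in present tool axes [mm] to reach tgt; turn about tool x [deg] to bring tool y heading to psi"""
    s=r.get_state(); M=toolR(s); d=M.T@(np.array(tgt)-s["eef_pos"]); h=np.degrees(np.arctan2(M[1,1],M[0,1]))
    a=None if psi is None else -((psi-h+180)%360-180)
    print("t",round(s["time_s"],2),"pos",s["eef_pos"].round(4),"psi",round(h,2),"tilt",np.degrees(np.arccos(-M[2,0])).round(2),"q6",np.degrees(s["q"][5]).round(1),"w",round(s["gripper_width"],4),"F",s["force"].round(1),
      "\n shift mm",(d*1000).round(1),"turn ax",None if a is None else round(a,2))
E
python3 -c "
from h import *
delta([.615,.028,.25],33.1)"
```

```text
t 1.7 pos [ 0.1829 -0.5714  0.2186] psi -72.25 tilt 0.0 q6 -4.9 w 0.0931 F [-0.1  0.1 -0.2] 
 shift mm [ -31.3 -439.2 -594.2] turn ax -105.35
```

```bash
python3 -m handwheel '[[0.093,-0.01,-0.03,-0.04,0,0,0],[0.093,-0.01,-0.03,-0.04,0,0,0],[0.093,-0.01,-0.034,-0.046,0,0,0],[0.093,0,-0.036,-0.049,0,0,0],[0.093,0,-0.036,-0.049,0,0,0],[0.093,0,-0.036,-0.049,0,0,0],[0.093,0,-0.036,-0.049,0,0,0],[0.093,0,-0.036,-0.049,0,0,0],[0.093,0,-0.036,-0.049,0,0,0],[0.093,0,-0.036,-0.049,0,0,0],[0.093,0,-0.036,-0.049,0,0,0],[0.093,0,-0.036,-0.049,0,0,0]]'; python3 -c "
from h import *
delta([.615,.028,.25],33.1)"
```

```text
time_s: 3.2
eef_pos: [0.5966, 0.0013, 0.2489]
tool_rot: [0.109, 0.699, 0.109, -0.698]
force: [0.0, -1.6, 0.8]
gripper_width: 0.0932
t 3.2 pos [0.5966 0.0013 0.2489] psi -72.25 tilt 0.04 q6 67.5 w 0.0932 F [ 0.  -1.6  0.8] 
 shift mm [ -1.1 -19.8 -25.7] turn ax -105.35
```

```bash
python3 -m handwheel '[[0.093,0,0,0,-10.5,0,0],[0.093,0,0,0,-10.5,0,0],[0.093,0,0,0,-10.5,0,0],[0.093,0,0,0,-10.5,0,0],[0.093,0,0,0,-10.5,0,0],[0.093,0,0,0,-10.5,0,0],[0.093,0,0,0,-10.5,0,0],[0.093,0,0,0,-10.5,0,0],[0.093,0,0,0,-10.5,0,0],[0.093,0,0,0,-10.5,0,0]]'; python3 -c "
from h import *
delta([.615,.028,.25],33.1)"
```

```text
time_s: 4.45
eef_pos: [0.5955, -0.0005, 0.2487]
tool_rot: [0.622, 0.337, 0.622, -0.337]
force: [-0.9, -0.7, -0.1]
gripper_width: 0.0928
t 4.45 pos [ 5.955e-01 -5.000e-04  2.487e-01] psi 33.1 tilt 0.0 q6 -38.1 w 0.0928 F [-0.9 -0.7 -0.1] 
 shift mm [ -1.3  31.9 -13.2] turn ax -0.0
```

```bash
python3 -m handwheel '[[0.093,0,0.032,-0.013,0,0,0],[0.093,0,0,0,0,0,0],[0.093,0,0,0,0,0,0]]'; python3 -c "
from h import *
delta([.615,.028,.25],33.1)
p=r.get_image('wrist'); save('w1',p['image'])
import pickle; pickle.dump(p,open('w1.pkl','wb'))"
```

```text
time_s: 4.82
eef_pos: [0.6151, 0.0275, 0.2485]
tool_rot: [0.621, 0.338, 0.621, -0.339]
force: [0.1, 0.3, 0.1]
gripper_width: 0.0925
t 4.83 pos [0.6151 0.0275 0.2485] psi 32.77 tilt 0.04 q6 -35.0 w 0.0925 F [0.1 0.3 0.1] 
 shift mm [-1.5  0.1 -0.5] turn ax -0.33
```

View pics/w1.png

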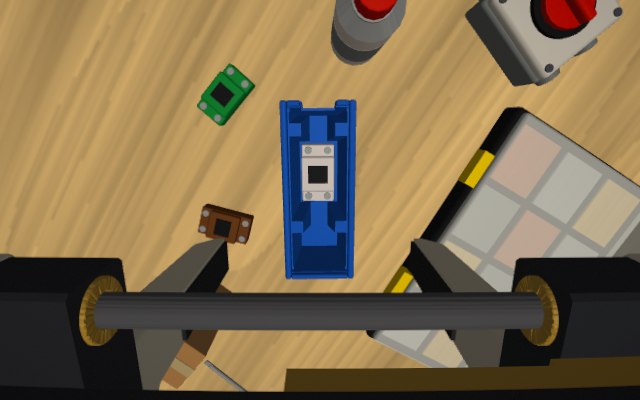

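```bash
cat >> h.py <<'E'
def wfit(p,roi,pts,x0,z=0):
    h=bluehull(p,roi); x,e=fit([(p,h)],pts,x0,z); print("wfit",np.round(x,4),np.degrees(x[2]).round(2),"err",round(e,4)); return x
E
python3 -c "
from h import *
import pickle; p=pickle.load(open('w1.pkl','rb'))
x=wfit(p,(255,80,380,290),PAIR,[.615,.028,2.148])
x=wfit(p,(255,80,380,290),TOTE,[.615,.028,2.148],.032)
delta([x[0],x[1],.074],np.degrees(x[2])-90)
im=p['image'].copy()
for q in proj(p,pose(x,PAIR)): cv2.circle(im,tuple(int(v) for v in q.round()),2,(255,255,0),-1)
save('w1fit',cv2.resize(im[80:300,240:400],None,fx=2.7,fy=2.7))
"
```

```text
wfit [0.6158 0.0256 2.1528] 123.35 err 0.0101
wfit [0.6158 0.0256 2.1528] 123.35 err 0.0101
t 4.88 pos [0.6151 0.0273 0.2485] psi 32.73 tilt 0.03 q6 -35.0 w 0.0931 F [-0.5 -0.7 -0.4] 
 shift mm [174.6  -0.2   1.7] turn ax -0.61
```

View pics/w1fit.png

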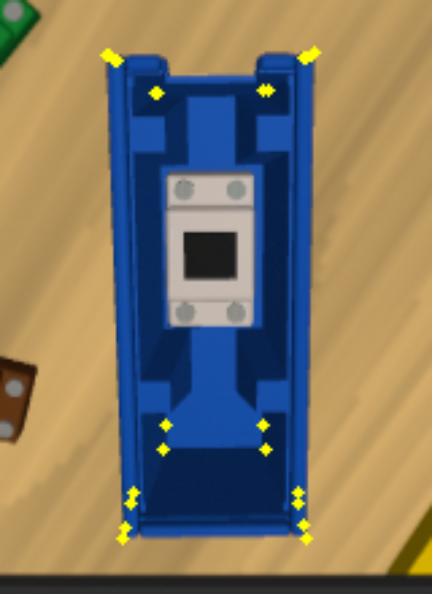

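```bash
python3 -m handwheel '[[0.093,0.045,0,0.0017,-0.6,0,0],[0.093,0.05,0,0,0,0,0],[0.093,0.045,0,0,0,0,0],[0.093,0.025,0,0,0,0,0],[0.093,0.0115,0,0,0,0,0],[0.093,0,0,0,0,0,0],[0.06,0,0,0,0,0,0],[0.06,0,0,0,0,0,0],[0.06,0,0,0,0,0,0],[0.06,0,0,0,0,0,0]]' 25; python3 -c "
from h import *
delta([.6158,.0256,.072],33.35)"
```

```text
time_s: 6.12
eef_pos: [0.6168, 0.0261, 0.0731]
tool_rot: [0.623, 0.336, 0.622, -0.335]
force: [-2.1, -1.4, 5.5]
gripper_width: 0.0678
t 6.12 pos [0.6168 0.0261 0.0731] psi 33.35 tilt 0.06 q6 -35.7 w 0.0678 F [-2.1 -1.4  5.5] 
 shift mm [ 1.1 -1.1 -0.1] turn ax -0.0
```

```bash
python3 -m handwheel '[[0.06,-0.01,0,0,0,0,0],[0.06,-0.02,0,0,0,0,0],[0.06,-0.03,0,0,0,0,0],[0.06,-0.04,0,0,0,0,0],[0.06,-0.04,0,0,0,0,0],[0.06,-0.04,0,0,0,0,0],[0.06,0,0,0,0,0,0]]'; python3 -c "
from h import *
delta([.4405,-.378,.25],104.5)
p=r.get_image('wrist'); save('w2',p['image'])
import pickle; pickle.dump(p,open('w2.pkl','wb'))
p=r.get_image('top'); save('t2',cv2.resize(p['image'][100:260,240:420],None,fx=4,fy=3.75))
"
```

```text
time_s: 7.0
eef_pos: [0.6187, 0.0264, 0.258]
tool_rot: [0.625, 0.337, 0.62, -0.334]
force: [0.3, 0.6, -4.2]
gripper_width: 0.0675
t 7.0 pos [0.6187 0.0264 0.258 ] psi 33.36 tilt 0.51 q6 -35.7 w 0.0675 F [ 0.3  0.6 -4.2] 
 shift mm [   6.5 -371.2  239.7] turn ax -71.14
```

View pics/w2.png

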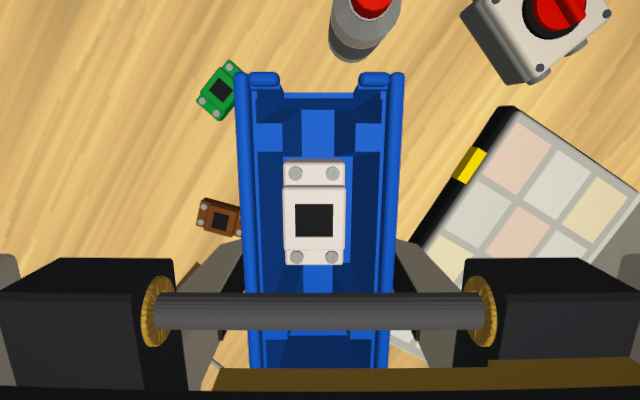

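View pics/t2.png

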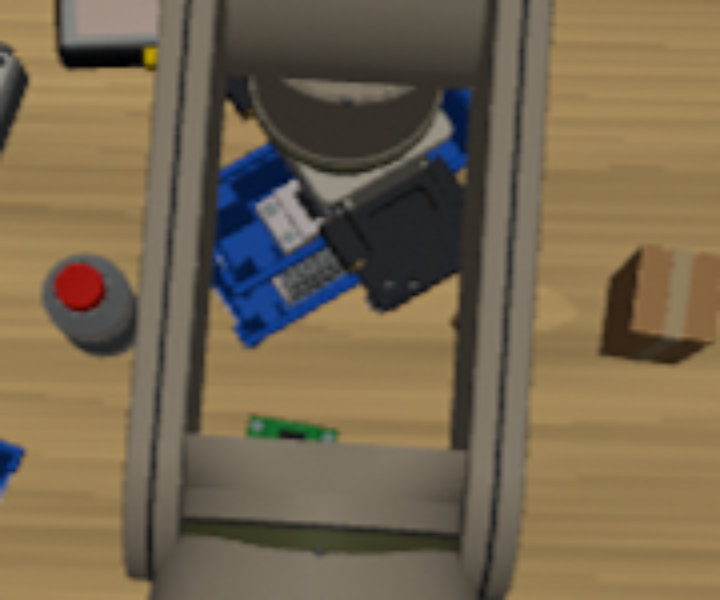

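Run:
```python
from h import *
import pickle
delta([.4405,-.378,.25],104.5)
s=r.get_state(); p=r.get_image("wrist"); M=toolR(s)
save('w2c',cv2.resize(p['image'][60:120,220:420],None,fx=4,fy=4,interpolation=cv2.INTER_NEAREST))
for uv in ((238,72),(403,72),(320,72)):
    X=atz(p,[uv],s["eef_pos"][2]+.0229)[0]; print(uv,(M.T@(X-s["eef_pos"])*1000).round(1))
```

```text
t 7.1 pos [0.6163 0.0264 0.2521] psi 33.35 tilt 0.02 q6 -35.7 w 0.0677 F [-1.2 -0.5 -4.4] 
 shift mm [   2.  -369.2  241.1] turn ax -71.15
(238, 72) [-22.9 -31.5 -85.8]
(403, 72) [-22.9  32.9 -85.8]
(320, 72) [-22.9   0.5 -85.7]
```

View pics/w2c.png

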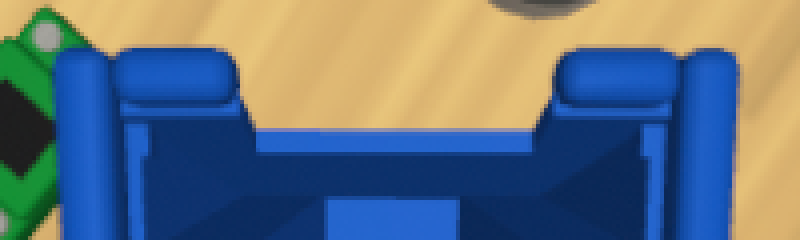

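```bash
python3 -m handwheel '[[0.06,0,-0.02,0.013,0,0,0],[0.06,0,-0.035,0.023,0,0,0],[0.06,0,-0.04,0.026,0,0,0],[0.06,0,-0.04,0.026,0,0,0],[0.06,0,-0.04,0.026,0,0,0],[0.06,0,-0.04,0.026,0,0,0],[0.06,0,-0.04,0.026,0,0,0],[0.06,0,-0.04,0.026,0,0,0],[0.06,0,-0.04,0.026,0,0,0],[0.06,0,-0.024,0.016,0,0,0],[0.06,0,-0.01,0.007,0,0,0]]'; python3 -m handwheel '[[0.06,0,0,0,-5,0,0],[0.06,0,0,0,-10,0,0],[0.06,0,0,0,-10,0,0],[0.06,0,0,0,-10,0,0],[0.06,0,0,0,-10,0,0],[0.06,0,0,0,-10,0,0],[0.06,0,0,0,-10,0,0],[0.06,0,0,0,-6,0,0],[0.06,0,0,0,0,0,0],[0.06,0,0,0,0,0,0]]';  python3 -c "
from h import *
delta([.4405,-.378,.25],104.5)
p=r.get_image('wrist'); save('w3',p['image'])
p=r.get_image('scene'); save('s3',p['image'])"
```

```text
time_s: 8.52
eef_pos: [0.4384, -0.3791, 0.2503]
tool_rot: [0.621, 0.337, 0.623, -0.336]
force: [1.0, -0.3, -3.3]
gripper_width: 0.0679
time_s: 9.78
eef_pos: [0.4405, -0.3773, 0.2516]
tool_rot: [0.702, -0.087, 0.702, 0.088]
force: [0.3, 0.3, -3.3]
gripper_width: 0.0681
t 9.78 pos [ 0.4405 -0.3773  0.2516] psi 104.24 tilt 0.05 q6 -149.9 w 0.0681 F [ 0.3  0.3 -3.3] 
 shift mm [ 1.6 -0.7 -0.2] turn ax -0.26
```

View pics/w3.png

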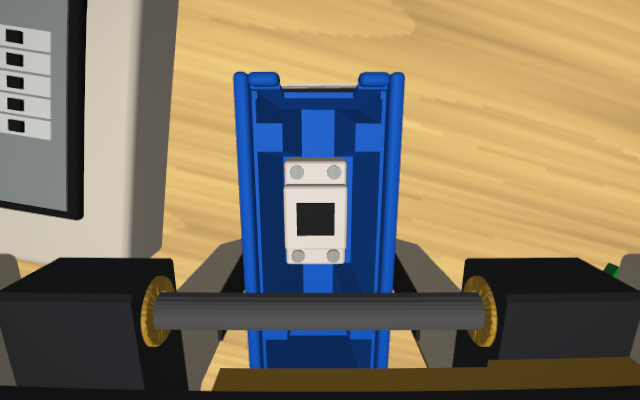

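View pics/s3.png

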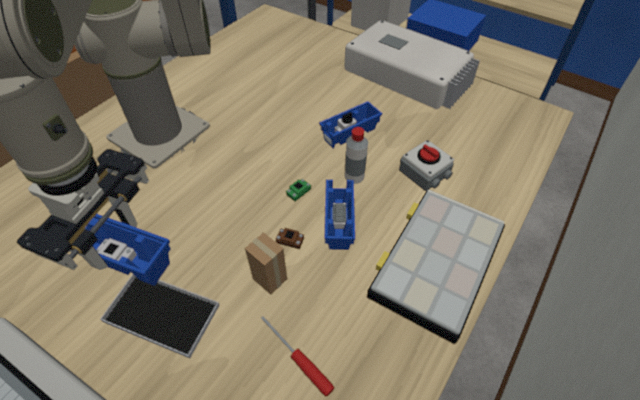

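```bash
python3 -m handwheel '[[0.06,0.03,0,0,0,0,0],[0.06,0.045,0,0,0,0,0],[0.06,0.045,0,0,0,0,0],[0.06,0.04,0,0,0,0,0],[0.06,0.025,0,0,0,0,0],[0.06,0.012,0,0,0,0,0],[0.06,0.004,0,0,0,0,0],[0.06,0.003,0,0,0,0,0],[0.06,0,0,0,0,0,0],[0.06,0,0,0,0,0,0]]';  python3 -c "
from h import *
delta([.4405,-.378,.0441],104.5)"
```

```text
time_s: 11.12
eef_pos: [0.441, -0.3783, 0.049]
tool_rot: [0.702, -0.089, 0.701, 0.088]
force: [0.3, 0.6, -2.7]
gripper_width: 0.0675
t 11.12 pos [ 0.441  -0.3783  0.049 ] psi 104.35 tilt 0.08 q6 -150.0 w 0.0675 F [ 0.3  0.6 -2.7] 
 shift mm [ 4.9  0.4 -0.4] turn ax -0.15
```

```bash
python3 -m handwheel '[[0.06,0.002,0,0,0,0,0],[0.06,0.002,0,0,0,0,0],[0.06,0.001,0,0,0,0,0],[0.06,0.001,0,0,0,0,0],[0.06,0,0,0,0,0,0],[0.06,0,0,0,0,0,0]]';  python3 -c "
from h import *
delta([.4405,-.378,.0441],104.5)"
```

```text
time_s: 11.88
eef_pos: [0.4408, -0.378, 0.0441]
tool_rot: [0.702, -0.088, 0.702, 0.088]
force: [-6.6, 4.7, 13.9]
gripper_width: 0.0675
t 11.88 pos [ 0.4408 -0.378   0.0441] psi 104.35 tilt 0.02 q6 -150.0 w 0.0675 F [-6.6  4.7 13.9] 
 shift mm [ 0.   0.1 -0.2] turn ax -0.15
```

```bash
python3 -m handwheel '[[0.075,0,0,0,0,0,0],[0.09,0,0,0,0,0,0],[0.093,0,0,0,0,0,0],[0.093,0,0,0,0,0,0],[0.093,-0.02,0,0,0,0,0],[0.093,-0.04,0,0,0,0,0],[0.093,-0.05,0,0,0,0,0],[0.093,-0.05,0,0,0,0,0],[0.093,-0.046,0,0,0,0,0],[0.093,0,0,0,0,0,0],[0.093,0,0,0,0,0,0]]';  python3 -c "
from h import *
delta([.6158,.0256,.25],33.35)
import pickle
p=r.get_image('wrist'); save('w4',p['image']); pickle.dump(p,open('w4.pkl','wb'))"
```

```text
time_s: 13.25
eef_pos: [0.4406, -0.3779, 0.2489]
tool_rot: [0.702, -0.089, 0.701, 0.088]
force: [-0.8, 0.9, -0.4]
gripper_width: 0.0927
t 13.25 pos [ 0.4406 -0.3779  0.2489] psi 104.35 tilt 0.06 q6 -150.0 w 0.0927 F [-0.8  0.9 -0.4] 
 shift mm [ -1.3 347.4 269.7] turn ax 71.0
```

View pics/w4.png

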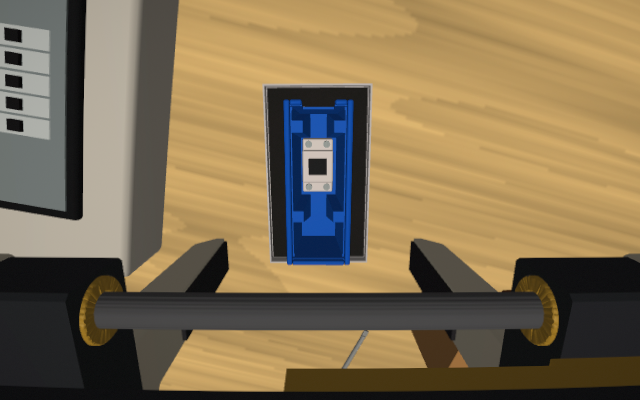

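Run:
```python
from h import *
import pickle
p=pickle.load(open('w4.pkl','rb'))
x=wfit(p,(255,80,385,275),TOTE,[.4405,-.378,np.radians(194.4)],.003)
# tray end edges at z .015, z 0
for uv in ((264,86),(370,86),(272,260),(367,260)): print(uv,atz(p,[uv],.015)[0].round(4))
```

```text
wfit [ 0.4404 -0.3783  3.3921] 194.35 err 0.012
(264, 86) [ 0.3563 -0.461   0.015 ]
(370, 86) [ 0.3275 -0.3485  0.015 ]
(272, 260) [ 0.5538 -0.4082  0.015 ]
(367, 260) [ 0.5246 -0.2944  0.015 ]
```

```bash
python3 -m handwheel '[[0.093,0,0.025,0.02,0,0,0],[0.093,0,0.042,0.032,0,0,0],[0.093,0,0.042,0.033,0,0,0],[0.093,0,0.042,0.033,0,0,0],[0.093,0,0.042,0.033,0,0,0],[0.093,0,0.042,0.033,0,0,0],[0.093,0,0.042,0.033,0,0,0],[0.093,0,0.040,0.030,0,0,0],[0.093,0,0.030,0.023,0,0,0]]'; python3 -m handwheel '[[0.093,0,0,0,10,0,0],[0.093,0,0,0,10,0,0],[0.093,0,0,0,10,0,0],[0.093,0,0,0,10,0,0],[0.093,0,0,0,10,0,0],[0.093,0,0,0,10,0,0],[0.093,0,0,0,10,0,0],[0.093,0,0,0,1,0,0],[0.093,0,0,0,0,0,0],[0.093,0,0,0,0,0,0]]';  python3 -c "
from h import *
delta([.6158,.0256,.25],33.35)
p=r.get_image('wrist'); save('w5',p['image'])
x=wfit(p,(255,80,385,290),TOTE,[.6158,.0256,np.radians(123.35)],0)
delta([x[0],x[1],.0411],np.degrees(x[2])-90)
"
```

```text
time_s: 14.42
eef_pos: [0.6156, 0.0275, 0.2461]
tool_rot: [0.7, -0.088, 0.703, 0.089]
force: [0.7, -0.5, -0.8]
gripper_width: 0.0928
time_s: 15.68
eef_pos: [0.616, 0.0252, 0.2478]
tool_rot: [0.623, 0.335, 0.623, -0.335]
force: [0.2, 0.3, 0.1]
gripper_width: 0.0927
t 15.68 pos [0.616  0.0252 0.2478] psi 33.48 tilt 0.04 q6 -35.9 w 0.0927 F [0.2 0.3 0.1] 
 shift mm [-2.2  0.1 -0.4] turn ax 0.13
wfit [0.6161 0.0261 2.1534] 123.38 err 0.0086
t 15.72 pos [0.616  0.0253 0.2479] psi 33.45 tilt 0.03 q6 -35.9 w 0.0931 F [-0.1  0.   0.3] 
 shift mm [206.8   0.6  -0.6] turn ax 0.07
```

View pics/w5.png

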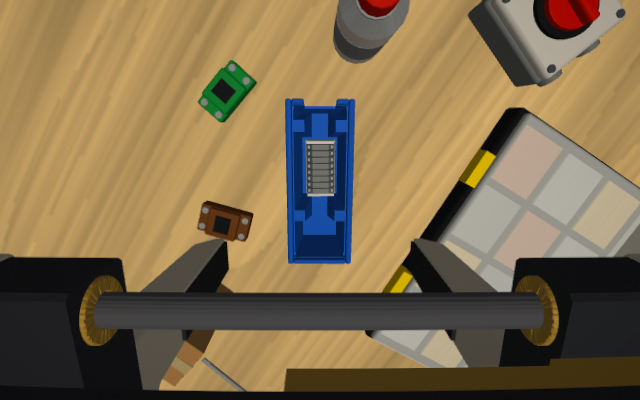

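```bash
python3 -m handwheel '[[0.093,0.04,0,-0.0006,0,0,0],[0.093,0.05,0,0,0,0,0],[0.093,0.05,0,0,0,0,0],[0.093,0.04,0,0,0,0,0],[0.093,0.02,0,0,0,0,0],[0.093,0.0065,0,0,0,0,0],[0.093,0,0,0,0,0,0],[0.06,0,0,0,0,0,0],[0.06,0,0,0,0,0,0],[0.06,0,0,0,0,0,0],[0.06,0,0,0,0,0,0],[0.06,0,0,0,0,0,0]]' 25; python3 -c "
from h import *
delta([.6161,.0261,.0411],33.35)"; python3 -m handwheel '[[0.06,-0.01,0,0,0,0,0],[0.06,-0.03,0,0,0,0,0],[0.06,-0.04,0,0,0,0,0],[0.06,-0.05,0,0,0,0,0],[0.06,-0.04,0,0,0,0,0],[0.06,-0.03,0,0,0,0,0],[0.06,-0.01,0,0,0,0,0],[0.06,0,0,0,0,0,0],[0.06,0,0,0,0,0,0]]'
python3 - <<'E'
from h import *
delta([.4406,-.3782,.25],-75.65)
s=r.get_state(); p=r.get_image("wrist"); M=toolR(s)
save('w6',p['image'])
save('w6c',cv2.resize(p['image'][60:120,220:420],None,fx=4,fy=4,interpolation=cv2.INTER_NEAREST))
for uv in ((238,72),(403,72),(320,72)):
    X=atz(p,[uv],s["eef_pos"][2]+.0229)[0]; print(uv,(M.T@(X-s["eef_pos"])*1000).round(1))
E
```

```text
time_s: 17.23
eef_pos: [0.6164, 0.0258, 0.0424]
tool_rot: [0.623, 0.336, 0.622, -0.335]
force: [-0.8, 0.0, 6.3]
gripper_width: 0.0678
t 17.23 pos [0.6164 0.0258 0.0424] psi 33.35 tilt 0.07 q6 -35.7 w 0.0678 F [-0.8  0.   6.3] 
 shift mm [ 1.3 -0.1 -0.4] turn ax 0.0
time_s: 18.35
eef_pos: [0.6148, 0.0258, 0.2492]
tool_rot: [0.621, 0.335, 0.624, -0.336]
force: [0.1, -0.5, -4.2]
gripper_width: 0.0677
t 18.35 pos [0.6148 0.0258 0.2492] psi 33.35 tilt 0.21 q6 -35.7 w 0.0677 F [ 0.1 -0.5 -4.2] 
 shift mm [-2.000e-01 -3.676e+02  2.417e+02] turn ax 109.0
(238, 72) [-22.6 -31.5 -85.8]
(403, 72) [-22.8  32.9 -85.8]
(320, 72) [-22.7   0.5 -85.7]
```

View pics/w6.png

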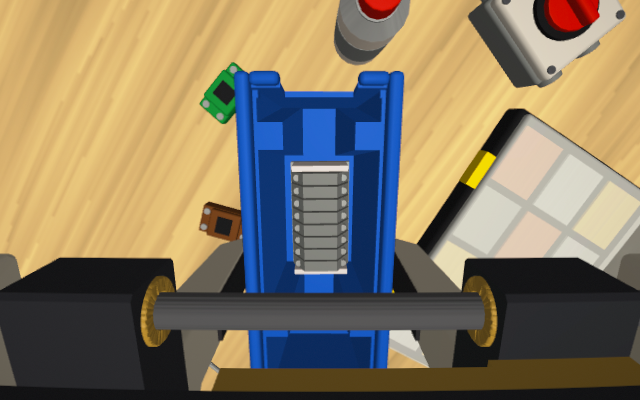

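View pics/w6c.png

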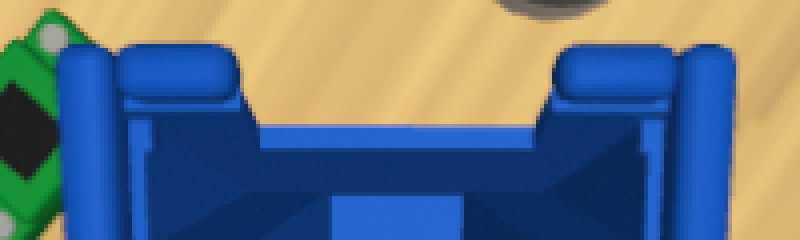

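```bash
python3 -c "
from h import *
delta([.4133,-.2716,.26],-75.65)"
```

```text
t 18.4 pos [0.6148 0.0258 0.2492] psi 33.35 tilt 0.21 q6 -35.7 w 0.0678 F [-0.2 -0.  -3.7] 
 shift mm [ -10.1 -331.8  137.6] turn ax 109.0
```

```bash
python3 -m handwheel '[[0.06,-0.002,-0.02,0.008,0,0,0],[0.06,-0.002,-0.035,0.015,0,0,0],[0.06,-0.002,-0.045,0.019,0,0,0],[0.06,-0.002,-0.045,0.019,0,0,0],[0.06,-0.002,-0.045,0.019,0,0,0],[0.06,0,-0.045,0.019,0,0,0],[0.06,0,-0.045,0.019,0,0,0],[0.06,0,-0.035,0.014,0,0,0],[0.06,0,-0.017,0.006,0,0,0]]'; python3 -m handwheel '[[0.06,0,0,0,5,0,0],[0.06,0,0,0,10,0,0],[0.06,0,0,0,10.5,0,0],[0.06,0,0,0,10.5,0,0],[0.06,0,0,0,10.5,0,0],[0.06,0,0,0,10.5,0,0],[0.06,0,0,0,10.5,0,0],[0.06,0,0,0,10.5,0,0],[0.06,0,0,0,10.5,0,0],[0.06,0,0,0,10.5,0,0],[0.06,0,0,0,6,0,0],[0.06,0,0,0,4,0,0]]'; python3 -m handwheel '[[0.06,0,0,0,0,0,0],[0.06,0,0,0,0,0,0],[0.06,0,0,0,0,0,0]]';python3 - <<'E'
from h import *
delta([.4406,-.3782,.25],-75.65)
import pickle
p=r.get_image("wrist"); save('w7',p['image']); pickle.dump((p,r.get_state()),open('w7.pkl','wb'))
p=r.get_image("top"); save('t7',p['image']); pickle.dump(p,open('t7.pkl','wb'))
E
```

```text
time_s: 19.52
eef_pos: [0.4123, -0.2736, 0.2612]
tool_rot: [0.622, 0.336, 0.622, -0.336]
force: [0.9, 0.5, -3.5]
gripper_width: 0.0678
time_s: 21.02
eef_pos: [0.4141, -0.2715, 0.2612]
tool_rot: [-0.087, -0.702, -0.088, 0.702]
force: [0.3, 0.1, -4.0]
gripper_width: 0.0678
time_s: 21.4
eef_pos: [0.4143, -0.2719, 0.2616]
tool_rot: [-0.089, -0.702, -0.089, 0.702]
force: [0.0, 0.1, -3.5]
gripper_width: 0.0675
t 21.4 pos [ 0.4143 -0.2719  0.2616] psi -75.59 tilt 0.0 q6 36.4 w 0.0675 F [ 0.   0.1 -3.5] 
 shift mm [ 11.6 109.5   1. ] turn ax 0.06
```

View pics/w7.png

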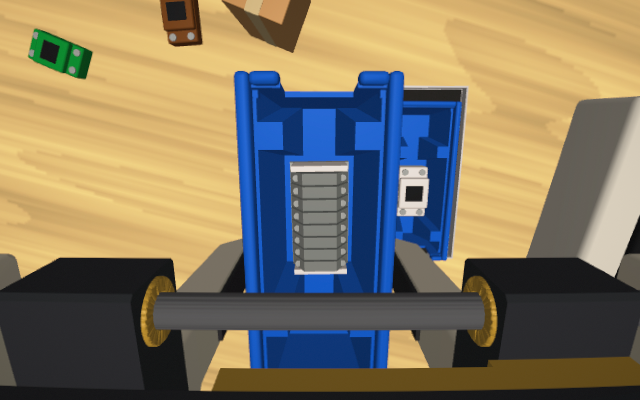

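View pics/t7.png

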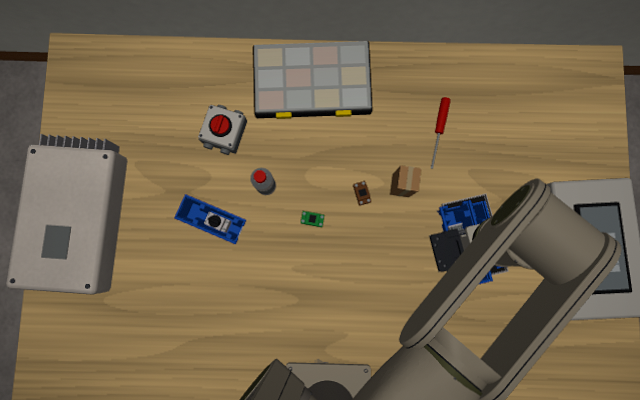

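Run:
```python
from h import *
import pickle
p,s=pickle.load(open('w7.pkl','rb'))
a=p['image'][80:125,395:475]; b=p['image'][235:280,395:475]
save('w7c',cv2.resize(np.vstack([a,b]),None,fx=6,fy=6,interpolation=cv2.INTER_NEAREST))
x=[.4404,-.3783,np.radians(194.35)]
print(proj(p,pose(x,TOTE[:4],.003)).round(1)); print(TOTE[:4])
```

```text
[[446.6 260.9]
 [386.2 261. ]
 [462.  101. ]
 [394.5 100.4]]
[[ 0.086  0.034  0.064]
 [ 0.086 -0.034  0.064]
 [-0.086  0.034  0.064]
 [-0.086 -0.034  0.064]]
```

View pics/w7c.png

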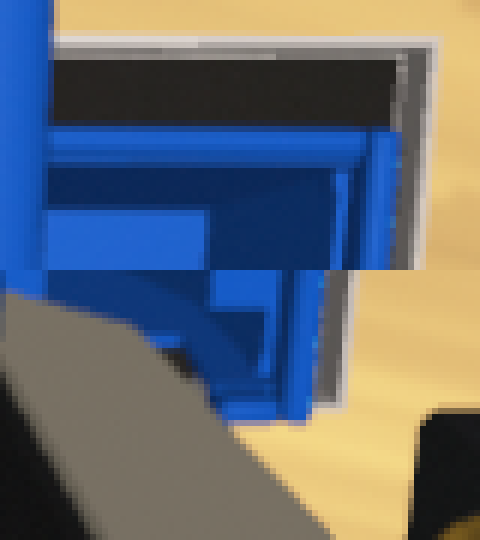

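```bash
python3 -m handwheel '[[0.06,0,0.025,0,0,0,0],[0.06,0,0.04,0.001,0,0,0],[0.06,0,0.03,0,0,0,0],[0.06,0,0.0145,0,0,0,0],[0.06,0.02,0,0,0,0,0],[0.06,0.04,0,0,0,0,0],[0.06,0.04,0,0,0,0,0],[0.06,0.025,0,0,0,0,0],[0.06,0.01,0,0,0,0,0],[0.06,0,0,0,0,0,0],[0.06,0,0,0,0,0,0]]'
python3 - <<'E'
from h import *
delta([.4406,-.3782,.0994],-75.65)
p=r.get_image("wrist"); save('w8',p['image'])
p=r.get_image("scene"); save('s8',cv2.resize(p['image'][190:390,60:260],None,fx=3,fy=3))
E
```

```text
time_s: 22.88
eef_pos: [0.4413, -0.3788, 0.1282]
tool_rot: [0.089, 0.702, 0.088, -0.701]
force: [0.1, -0.7, -4.0]
gripper_width: 0.0677
t 22.88 pos [ 0.4413 -0.3788  0.1282] psi -75.63 tilt 0.13 q6 29.9 w 0.0677 F [ 0.1 -0.7 -4. ] 
 shift mm [28.8 -0.8  0.5] turn ax 0.02
```

View pics/w8.png

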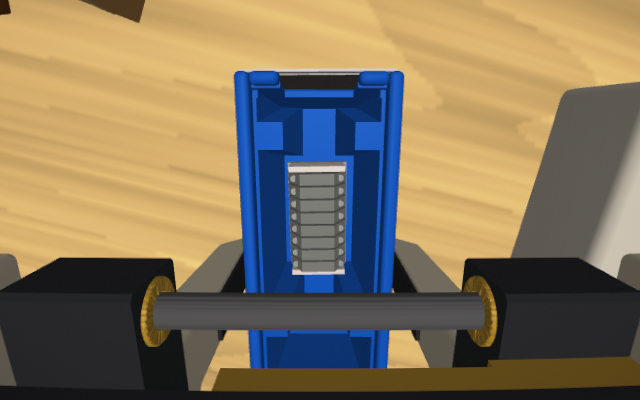

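View pics/s8.png

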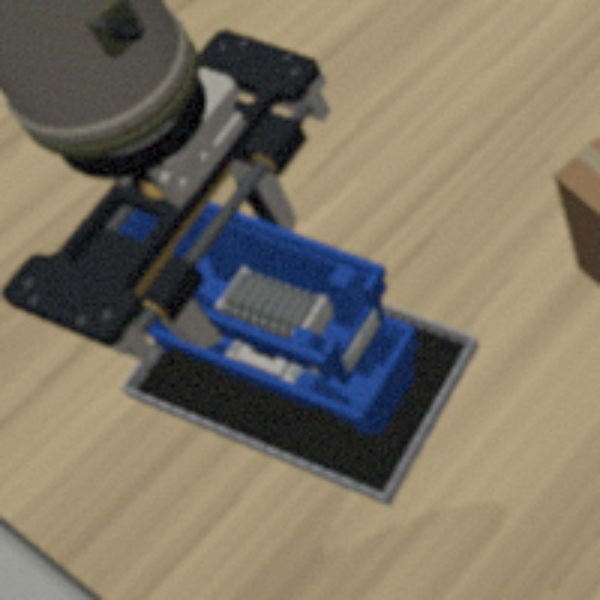

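```bash
python3 -m handwheel '[[0.06,0.008,-0.0008,0.0004,0,0,0],[0.06,0.006,0,0,0,0,0],[0.06,0.005,0,0,0,0,0],[0.06,0.004,0,0,0,0,0],[0.06,0.002,0,0,0,0,0],[0.06,0,0,0,0,0,0]]'
python3 - <<'E'
from h import *
delta([.4406,-.3782,.0994],-75.65)
E
```

```text
time_s: 23.72
eef_pos: [0.4399, -0.3776, 0.1015]
tool_rot: [-0.088, -0.702, -0.088, 0.702]
force: [0.3, -0.5, -3.1]
gripper_width: 0.0677
t 23.73 pos [ 0.4399 -0.3776  0.1015] psi -75.65 tilt 0.02 q6 29.9 w 0.0677 F [ 0.3 -0.5 -3.1] 
 shift mm [ 2.1  0.7 -0.6] turn ax -0.0
```

```bash
python3 -m handwheel '[[0.06,0.001,0,0,0,0,0],[0.06,0.001,0,0,0,0,0],[0.06,0.001,0,0,0,0,0],[0.06,0,0,0,0,0,0],[0.06,0,0,0,0,0,0]]'
python3 - <<'E'
from h import *
delta([.4406,-.3782,.0994],-75.65)
E
```

```text
time_s: 24.35
eef_pos: [0.4401, -0.3779, 0.0994]
tool_rot: [0.088, 0.702, 0.088, -0.701]
force: [-2.9, 2.9, 5.1]
gripper_width: 0.0672
t 24.35 pos [ 0.4401 -0.3779  0.0994] psi -75.65 tilt 0.03 q6 29.9 w 0.0672 F [-2.9  2.9  5.1] 
 shift mm [-0.   0.5 -0.4] turn ax 0.0
```

```bash
python3 -m handwheel '[[0.072,0,0,0,0,0,0],[0.085,0,0,0,0,0,0],[0.093,0,0,0,0,0,0],[0.093,0,0,0,0,0,0],[0.093,-0.02,0,0,0,0,0],[0.093,-0.04,0,0,0,0,0],[0.093,-0.05,0,0,0,0,0],[0.093,-0.04,0,0,0,0,0],[0.093,-0.02,0,0,0,0,0],[0.093,0,0,0,0,0,0]]'
python3 - <<'E'
from h import *
import pickle
p=r.get_image("wrist"); save('w9',p['image']); pickle.dump((p,r.get_state()),open('w9.pkl','wb'))
p=r.get_image("scene"); save('s9',cv2.resize(p['image'][190:390,60:260],None,fx=3,fy=3))
delta([.468,.313,.27],-21.5)
E
```

```text
time_s: 25.6
eef_pos: [0.4406, -0.3783, 0.2706]
tool_rot: [0.089, 0.702, 0.087, -0.701]
force: [0.4, 0.5, 0.5]
gripper_width: 0.093
t 25.7 pos [ 0.4395 -0.3772  0.267 ] psi -75.65 tilt 0.12 q6 29.9 w 0.0928 F [ 0.2 -0.2 -0.8] 
 shift mm [  -2.  -661.7 -198.7] turn ax -54.15
```

View pics/w9.png

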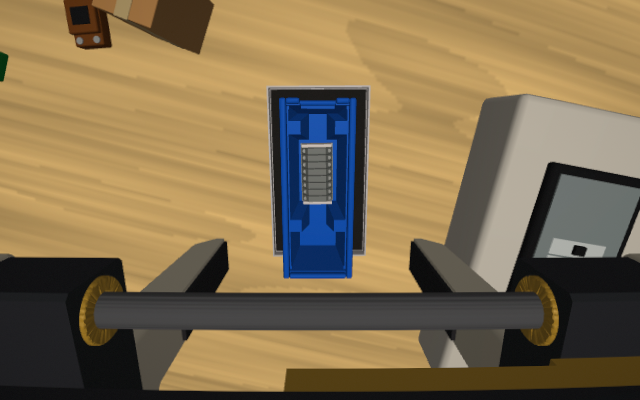

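View pics/s9.png

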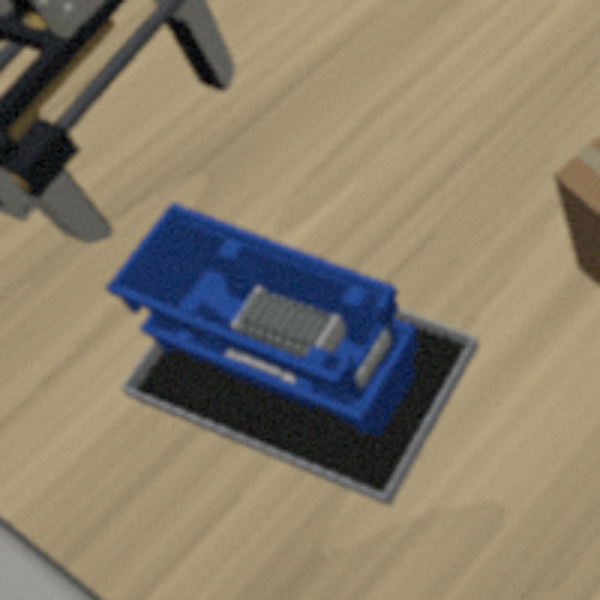

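Run:
```python
from h import *
import pickle
p,s=pickle.load(open('w9.pkl','rb'))
for z in (.05,.054,.057,.060):
    x=wfit(p,(255,80,385,285),TOTE,[.4405,-.378,np.radians(14.35)],z)
q=r.get_image("scene")
im=cv2.resize(q['image'][190:390,60:260],None,fx=3,fy=3)
def draw(x,z,c):
    for a in proj(q,pose(x,TOTE[:8],z)): 
        cv2.circle(im,tuple(int(v) for v in ((a-[60,190]+.5)*3).round()),2,c,-1)
draw([.4404,-.378,np.radians(14.35)],.057,(255,255,0)); draw([.4404,-.3783,np.radians(194.35)],.003,(255,0,0))
save('s9b',im)
```

```text
wfit [ 0.4406 -0.3778  0.2513] 14.4 err 0.0401
wfit [ 0.4403 -0.3775  0.2491] 14.27 err 0.0195
wfit [ 0.4406 -0.3776  0.2478] 14.2 err 0.013
wfit [ 0.4403 -0.3776  0.2491] 14.27 err 0.0159
```

View pics/s9b.png

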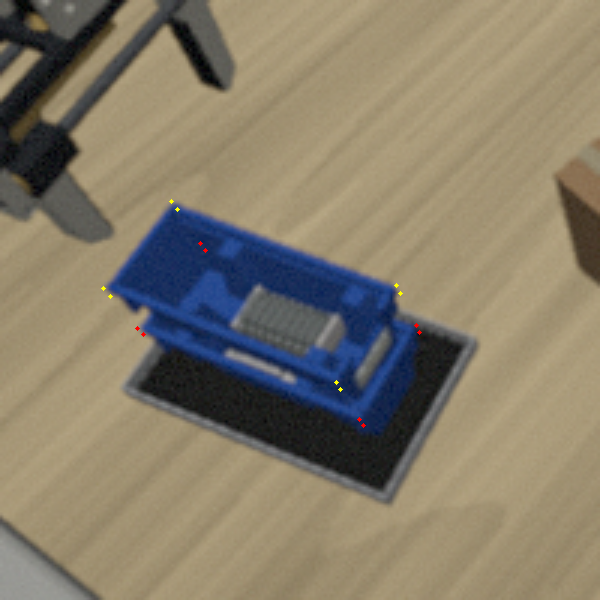

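```bash
python3 -m handwheel '[[0.093,0,-0.03,-0.009,0,0,0],[0.093,0,-0.05,-0.015,0,0,0],[0.093,0,-0.058,-0.0175,0,0,0],[0.093,0,-0.058,-0.0175,0,0,0],[0.093,0,-0.058,-0.0175,0,0,0],[0.093,0,-0.058,-0.0175,0,0,0],[0.093,0,-0.058,-0.0175,0,0,0],[0.093,0,-0.058,-0.0175,0,0,0],[0.093,0,-0.058,-0.0175,0,0,0],[0.093,0,-0.058,-0.0175,0,0,0],[0.093,0,-0.058,-0.0175,0,0,0],[0.093,0,-0.058,-0.017,0,0,0]]'; python3 -m handwheel '[[0.093,0,0,0,-10,0,0],[0.093,0,0,0,-10,0,0],[0.093,0,0,0,-10,0,0],[0.093,0,0,0,-10,0,0],[0.093,0,0,0,-10,0,0],[0.093,0,0,0,-4,0,0],[0.093,0,0,0,0,0,0],[0.093,0,0,0,0,0,0]]';  python3 -c "
from h import *
import pickle
delta([.468,.313,.25],-21.5)
p=r.get_image('wrist'); save('w10',p['image']); pickle.dump(p,open('w10.pkl','wb'))
"
```

```text
time_s: 27.25
eef_pos: [0.4676, 0.3125, 0.2663]
tool_rot: [-0.089, -0.701, -0.088, 0.703]
force: [0.3, 0.0, -0.2]
gripper_width: 0.0929
time_s: 28.25
eef_pos: [0.4682, 0.3107, 0.2674]
tool_rot: [-0.397, -0.585, -0.397, 0.586]
force: [-0.3, -1.1, 1.3]
gripper_width: 0.0931
t 28.25 pos [0.4682 0.3107 0.2674] psi -21.75 tilt 0.11 q6 50.1 w 0.0931 F [-0.3 -1.1  1.3] 
 shift mm [17.4 -1.1 -2.1] turn ax -0.25
```

View pics/w10.png

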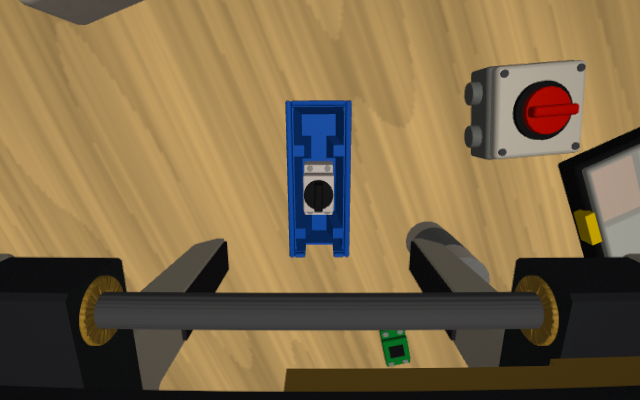

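```bash
python3 -c "
from h import *
import pickle
p=pickle.load(open('w10.pkl','rb'))
x=wfit(p,(265,85,385,270),TOTE,[.468,.313,np.radians(-111.5)],0)
delta([x[0],x[1],.0411],np.degrees(x[2])+90)
save('w10c',cv2.resize(p['image'][85:270,250:390],None,fx=3,fy=3))
"
```

```text
wfit [ 0.4675  0.3106 -1.9456] -111.48 err 0.0146
t 28.3 pos [0.4684 0.3107 0.2677] psi -21.73 tilt 0.08 q6 50.1 w 0.0928 F [ 0.4 -0.   0.4] 
 shift mm [ 2.266e+02 -5.000e-01  2.000e-01] turn ax -0.26
```

View pics/w10c.png

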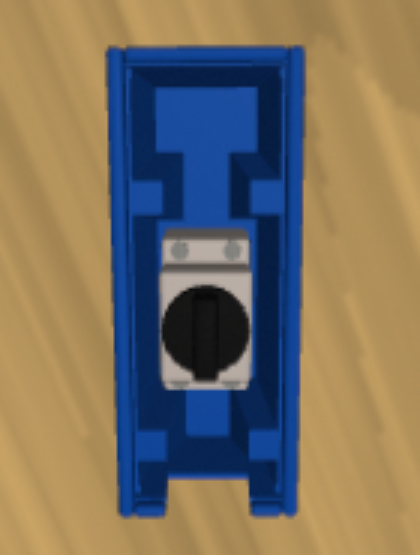

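Isolator tote confirmed (black bar handle at (318,195), opening toward the bottom). Descend and grip.

```bash
python3 -m handwheel '[[0.093,0.04,-0.0005,0,-0.3,0,0],[0.093,0.05,0,0,0,0,0],[0.093,0.05,0,0,0,0,0],[0.093,0.045,0,0,0,0,0],[0.093,0.03,0,0,0,0,0],[0.093,0.0105,0,0,0,0,0],[0.093,0,0,0,0,0,0],[0.06,0,0,0,0,0,0],[0.06,0,0,0,0,0,0],[0.06,0,0,0,0,0,0],[0.06,0,0,0,0,0,0],[0.06,0,0,0,0,0,0]]' 25; python3 -c "
from h import *
delta([.4675,.3106,.0411],-21.48)"
```

```text
time_s: 29.8
eef_pos: [0.4687, 0.3115, 0.0441]
tool_rot: [0.399, 0.584, 0.399, -0.583]
force: [-1.0, -0.0, 5.9]
gripper_width: 0.0677
t 29.8 pos [0.4687 0.3115 0.0441] psi -21.35 tilt 0.08 q6 49.7 w 0.0677 F [-1.  -0.   5.9] 
 shift mm [ 3.  -0.8  1.3] turn ax 0.13
```

```bash
python3 -m handwheel '[[0.06,-0.01,0,0,0,0,0],[0.06,-0.03,0,0,0,0,0],[0.06,-0.04,0,0,0,0,0],[0.06,-0.05,0,0,0,0,0],[0.06,-0.05,0,0,0,0,0],[0.06,-0.04,0,0,0,0,0],[0.06,-0.015,0,0,0,0,0],[0.06,-0.005,0,0,0,0,0],[0.06,0,0,0,0,0,0],[0.06,0,0,0,0,0,0]]'
python3 - <<'E'
from h import *
delta([.4133,-.2716,.28],-75.75)
s=r.get_state(); p=r.get_image("wrist"); M=toolR(s)
save('w11',p['image'])
save('w11c',cv2.resize(p['image'][60:120,220:420],None,fx=4,fy=4,interpolation=cv2.INTER_NEAREST))
for uv in ((320,71),(320,72),(320,73)):
    X=atz(p,[uv],s["eef_pos"][2]+.0222)[0]; print(uv,(M.T@(X-s["eef_pos"])*1000).round(1))
E
```

```text
time_s: 31.05
eef_pos: [0.4674, 0.3107, 0.2809]
tool_rot: [-0.399, -0.583, -0.399, 0.585]
force: [-0.1, -0.1, -4.8]
gripper_width: 0.0673
t 31.05 pos [0.4674 0.3107 0.2809] psi -21.35 tilt 0.2 q6 49.7 w 0.0673 F [-0.1 -0.1 -4.8] 
 shift mm [  2.  161.6 562. ] turn ax 54.4
(320, 71) [-22.4   0.3 -85.9]
(320, 72) [-22.4   0.3 -85.5]
(320, 73) [-22.4   0.3 -85.1]
```

View pics/w11.png

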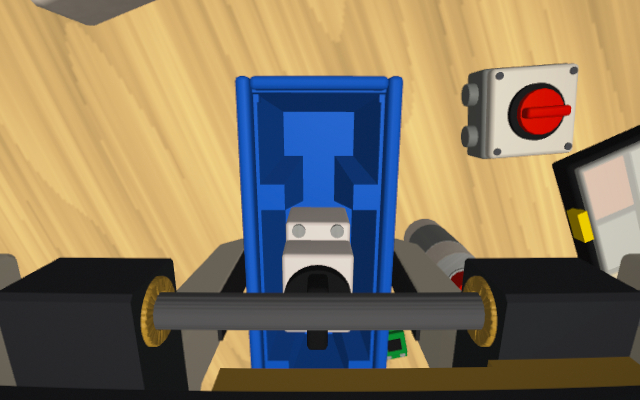

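View pics/w11c.png

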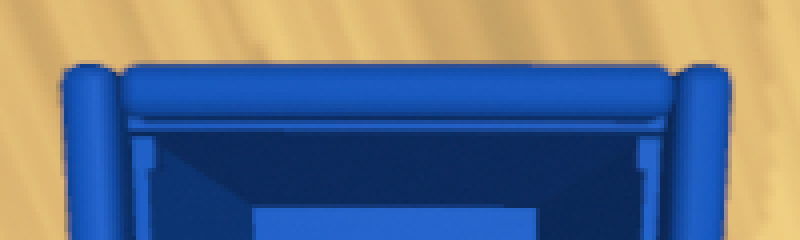

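Run:
```python
from h import *
delta([.4133,-.2716,.28],-75.75)
s=r.get_state(); p=r.get_image("wrist"); M=toolR(s)
g=p['image'][60:95,300:340].astype(int).mean(1); row=60+np.argmax(np.diff((g[:,0]-g[:,2])<0))+1; print(row)
X=atz(p,[(320,row-.5)],s["eef_pos"][2]+.0205)[0]; print((M.T@(X-s["eef_pos"])*1000).round(1))
```

```text
t 31.1 pos [0.4675 0.3107 0.2812] psi -21.35 tilt 0.18 q6 49.7 w 0.0676 F [-0.2  0.  -3.5] 
 shift mm [  2.2 161.5 562.1] turn ax 54.4
76
[-20.7   0.3 -84.4]
```

```bash
python3 -c "
from h import *
delta([.4418,-.3774,.28],-75.75)"
```

```text
t 31.15 pos [0.4677 0.3108 0.2815] psi -21.35 tilt 0.15 q6 49.7 w 0.0677 F [ 0.6 -0.4 -4.5] 
 shift mm [  2.4 226.5 650.4] turn ax 54.4
```

```bash
python3 -m handwheel '[[0.06,0,0.006,0.017,0,0,0],[0.06,0,0.012,0.034,0,0,0],[0.06,0,0.017,0.049,0,0,0],[0.06,0,0.0175,0.05,0,0,0],[0.06,0,0.0175,0.05,0,0,0],[0.06,0,0.0175,0.05,0,0,0],[0.06,0,0.0175,0.05,0,0,0],[0.06,0,0.0175,0.05,0,0,0],[0.06,0,0.0175,0.05,0,0,0],[0.06,0,0.0175,0.05,0,0,0],[0.06,0,0.0175,0.05,0,0,0],[0.06,0,0.0175,0.05,0,0,0]]'; python3 -m handwheel '[[0.06,0,0.017,0.05,0,0,0],[0.06,0,0.012,0.035,0,0,0],[0.06,0,0.006,0.015,0,0,0],[0.06,0,0,0,5,0,0],[0.06,0,0,0,10,0,0],[0.06,0,0,0,10,0,0],[0.06,0,0,0,10,0,0],[0.06,0,0,0,10,0,0],[0.06,0,0,0,6,0,0],[0.06,0,0,0,3.4,0,0],[0.06,0,0,0,0,0,0],[0.06,0,0,0,0,0,0]]'; python3 -c "
from h import *
delta([.4418,-.3774,.18],-75.75)
p=r.get_image('wrist'); save('w12',p['image'])"
```

```text
time_s: 32.65
eef_pos: [0.4461, -0.2735, 0.2831]
tool_rot: [-0.399, -0.584, -0.398, 0.584]
force: [0.3, -0.9, -3.6]
gripper_width: 0.0674
time_s: 34.15
eef_pos: [0.4433, -0.3768, 0.2832]
tool_rot: [-0.088, -0.702, -0.088, 0.702]
force: [0.9, 0.5, -4.3]
gripper_width: 0.0677
t 34.15 pos [ 0.4433 -0.3768  0.2832] psi -75.65 tilt 0.01 q6 30.2 w 0.0677 F [ 0.9  0.5 -4.3] 
 shift mm [103.2   0.2   1.6] turn ax 0.1
```

View pics/w12.png

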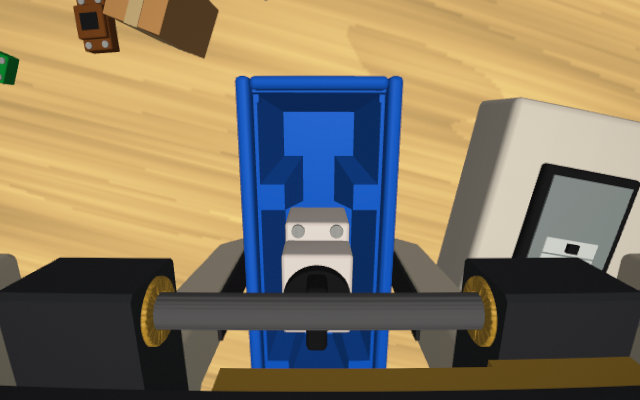

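```bash
python3 -m handwheel '[[0.06,0.02,0,0.0015,0,0,0],[0.06,0.035,0,0,0,0,0],[0.06,0.03,0,0,0,0,0],[0.06,0.013,0,0,0,0,0],[0.06,0.004,0,0,0,0,0],[0.06,0,0,0,0,0,0],[0.06,0,0,0,0,0,0]]'; python3 -c "
from h import *
delta([.4418,-.3774,.1545],-75.75)
p=r.get_image('scene'); save('s13',cv2.resize(p['image'][170:390,40:270],None,fx=2.6,fy=2.6))"
```

```text
time_s: 35.08
eef_pos: [0.4426, -0.3781, 0.1826]
tool_rot: [0.088, 0.702, 0.087, -0.701]
force: [-0.2, -0.6, -4.1]
gripper_width: 0.0675
t 35.08 pos [ 0.4426 -0.3781  0.1826] psi -75.75 tilt 0.14 q6 30.2 w 0.0675 F [-0.2 -0.6 -4.1] 
 shift mm [28.1 -0.9  0.7] turn ax 0.0
```

View pics/s13.png

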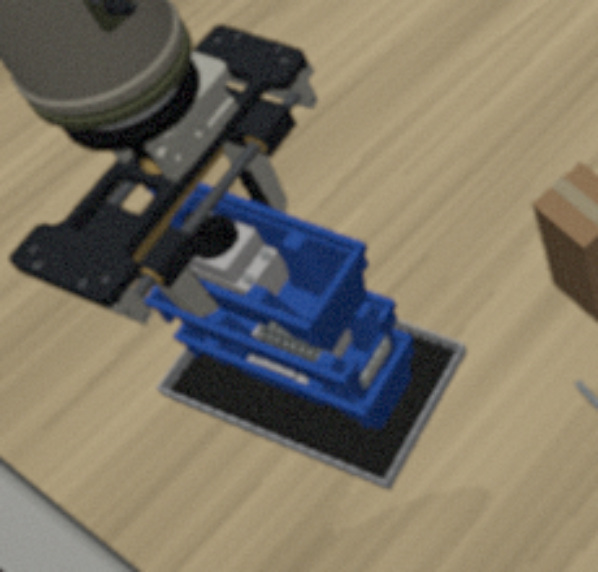

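```bash
python3 -m handwheel '[[0.06,0.008,-0.0004,0.0004,0,0,0],[0.06,0.006,0,0,0,0,0],[0.06,0.005,0,0,0,0,0],[0.06,0.003,0,0,0,0,0],[0.06,0.002,0,0,0,0,0],[0.06,0,0,0,0,0,0]]'
python3 - <<'E'
from h import *
delta([.4418,-.3774,.1545],-75.75)
E
```

```text
time_s: 35.88
eef_pos: [0.4415, -0.3772, 0.157]
tool_rot: [-0.088, -0.702, -0.088, 0.702]
force: [-0.0, -0.8, -3.7]
gripper_width: 0.0679
t 35.88 pos [ 0.4415 -0.3772  0.157 ] psi -75.75 tilt 0.01 q6 30.2 w 0.0679 F [-0.  -0.8 -3.7] 
 shift mm [ 2.5  0.3 -0.3] turn ax 0.0
```

Inside the rim with no contact; last millimetres.

```bash
python3 -m handwheel '[[0.06,0.001,0,0,0,0,0],[0.06,0.001,0,0,0,0,0],[0.06,0,0,0,0,0,0],[0.06,0,0,0,0,0,0]]'; python3 -c "
from h import *
delta([.4418,-.3774,.1545],-75.75)"
```

```text
time_s: 36.38
eef_pos: [0.4415, -0.3772, 0.1552]
tool_rot: [0.088, 0.702, 0.088, -0.702]
force: [0.2, 0.2, -4.2]
gripper_width: 0.0674
t 36.38 pos [ 0.4415 -0.3772  0.1552] psi -75.75 tilt 0.01 q6 30.2 w 0.0674 F [ 0.2  0.2 -4.2] 
 shift mm [ 0.7  0.2 -0.2] turn ax -0.0
```

```bash
python3 -m handwheel '[[0.06,0.001,0,0,0,0,0],[0.06,0.001,0,0,0,0,0],[0.06,0,0,0,0,0,0],[0.06,0,0,0,0,0,0]]'; python3 -c "
from h import *
delta([.4418,-.3774,.1545],-75.75)"
```

```text
time_s: 36.88
eef_pos: [0.4418, -0.3775, 0.1551]
tool_rot: [0.088, 0.702, 0.087, -0.701]
force: [-3.8, 3.0, 9.0]
gripper_width: 0.0678
t 36.88 pos [ 0.4418 -0.3775  0.1551] psi -75.75 tilt 0.08 q6 30.2 w 0.0678 F [-3.8  3.   9. ] 
 shift mm [ 0.6 -0.1 -0.1] turn ax -0.0
```

```bash
python3 -m handwheel '[[0.072,0,0,0,0,0,0],[0.085,0,0,0,0,0,0],[0.093,0,0,0,0,0,0],[0.093,0,0,0,0,0,0],[0.093,-0.02,0,0,0,0,0],[0.093,-0.04,0,0,0,0,0],[0.093,-0.04,0,0,0,0,0],[0.093,-0.03,0,0,0,0,0],[0.093,-0.01,0,0,0,0,0],[0.093,0,0,0,0,0,0],[0.093,0,0,0,0,0,0]]'
python3 - <<'E'
from h import *
delta([.4418,-.3774,.3],-75.75)
p=r.get_image("wrist"); save('w14',p['image'])
for z in (.106,.111,.116): wfit(p,(240,40,400,290),TOTE,[.4405,-.378,np.radians(194.25)],z)
q=r.get_image("scene"); im=cv2.resize(q['image'][170:390,40:270],None,fx=2.6,fy=2.6)
for x,z,c in (([.4405,-.3776,np.radians(194.25)],.111,(0,255,0)),([.4404,-.3777,np.radians(14.3)],.057,(255,255,0)),([.4404,-.3783,np.radians(194.35)],.003,(255,0,0))):
    for a in proj(q,pose(x,TOTE[:8],z)): cv2.circle(im,tuple(int(v) for v in ((a-[40,170]+.5)*2.6).round()),2,c,-1)
save('s14',im)
for c in ("top",):
    p=r.get_image(c); save("t14",p["image"])
    for n in ("spray_can","carton","switch_box","screwdriver"):
        d=r.spot_point(n,p)
        if d: print(n,round(d[0]["conf"],2),atz(p,d[0]["xy"],0)[0].round(3))
E
```

```text
time_s: 38.25
eef_pos: [0.441, -0.3767, 0.2914]
tool_rot: [-0.087, -0.701, -0.088, 0.702]
force: [0.4, 0.6, -0.4]
gripper_width: 0.0929
t 38.25 pos [ 0.441  -0.3767  0.2914] psi -75.75 tilt 0.15 q6 30.2 w 0.0929 F [ 0.4  0.6 -0.4] 
 shift mm [-8.6  0.8 -0.6] turn ax -0.0
wfit [ 0.44   -0.3771  3.3889] 194.17 err 0.0363
wfit [ 0.4398 -0.3773  3.3878] 194.1 err 0.0373
wfit [ 0.4396 -0.3774  3.391 ] 194.29 err 0.0602
spray_can 0.91 [0.565 0.183 0.   ]
carton 0.59 [ 0.579 -0.179  0.   ]
switch_box 0.39 [ 0.419 -0.386  0.   ]
screwdriver 0.68 [ 0.718 -0.286  0.   ]
```

View pics/w14.png

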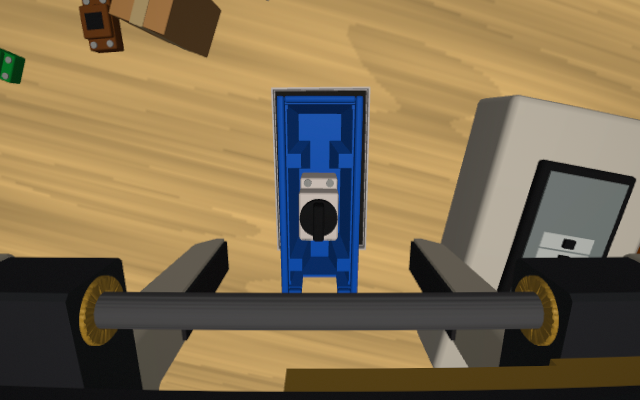

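View pics/s14.png

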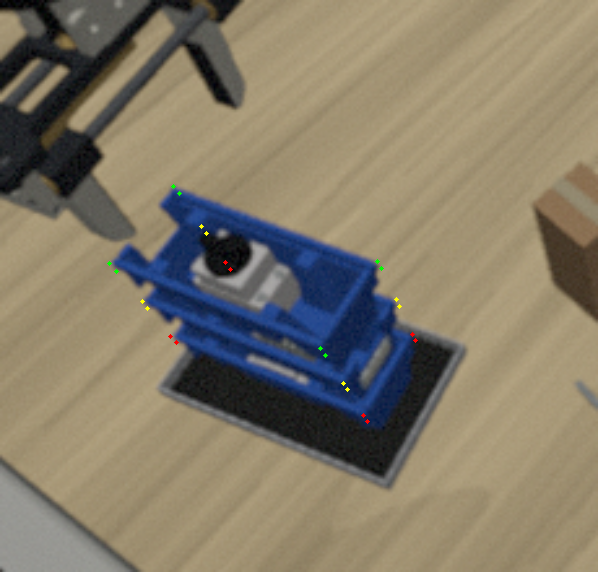

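View pics/t14.png

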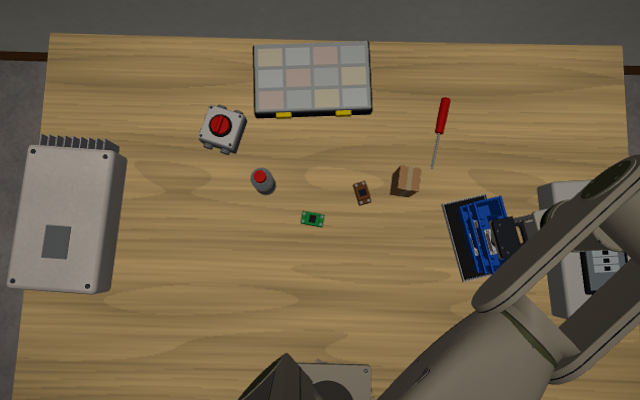

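The top view shows the can (262,180), carton (405,181), switch box (222,128) and screwdriver (440,130) at the same pixels as at the start. The stack stands in the tray near (480,237).

```bash
python3 -c "
from h import *
print(r.get_state()['time_s'], r.job_done())"
```

```text
the job is handed in; nothing more can be done
38.6 None
```

All three totes are stacked in the kit tray and the job was handed in at 38.6 s. The order from the bottom is contactor tote, strip tote, isolator tote, each turned end for end from the one below. No verdict was reported.

**How I built it:** I lifted the contactor tote out of the strip tote and set it flat in the tray. I then stood the strip tote on its shoulders, and the isolator tote on top of that.

**Last checks that agreed:**
- Each tote made contact at the height expected (underside 3, 57 and 111 mm above the bench).
- The fitted centres agree within about 1 mm, and the scene picture matches the model of three totes standing on shoulders.
- Each part was seen in its own tote after that tote was placed, but the two lower totes were not checked again once covered.
- The bystanders are at the same pixels in the top view as at the start.

**Checks that were weak or disagreed:**
- The last wrist-camera height fit of the top tote was inconclusive, because the gripper bar hid the tote's near end. I relied on the contact height and the scene picture instead.
- In the final top picture the network placed the switch box at the stack (confidence 0.39). That was a false detection; the picture shows the box unmoved.

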